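Turn the glued pot over and clamp its bottom

TASK

The bottom of the little square wooden pot has just been glued on. Turn the pot over and stand it mouth-down in the middle of the black rubber pad of the pressing jig and let go of it; then lower the jig's hold-down arm so that its rubber foot rests on the pot's bottom. Do not drop the pot, and leave the other things on the bench where they are.

Things in the scene. Friction and masses are not known exactly. Their poses are not given: they have to be found in the camera images.
- pot: Square pot of pale wood, open at one end: 56 x 56 mm outside, 70 mm high, walls and bottom 6 mm, about 90 g. Origin: centre of the outer face of its bottom; z runs from the bottom to the mouth (mouth centre at z = 70 mm), x and y are square to its sides. It starts mouth-up on the bench.
- pad (a point): Middle of the top of the black rubber pad (90 x 90 mm) on the fixed pressing jig, 16 mm above the bench; z up. The jig's board (top 12 mm above the bench) spans x -65 to +150 mm, y -65 to +65 mm; a pale wooden post (30 mm in x, 46 mm in y, centred at x = 110 mm, top 101 mm above the pad) stands at its +x end and carries the hold-down arm, which swings in the x-z plane.
- holddown (a joint): Angle of the hold-down arm, rad. 0: fully raised, leaning 0.18 back past upright (tip to the pad's +x); grows as the arm swings towards -x and down; 1.75: level, its foot resting on the bottom of a pot that stands mouth-down on the pad (it could go to 2.3 with no pot). It stays put near upright; from about 0.5 on it sinks by its own weight (220 g).
- holddown_hinge (a point): Hinge axis of the hold-down arm, in the top of the post: 110 mm in x and 92 mm in z from the pad's middle; axes as the pad's, the hinge runs along y.
- holddown_knob (a point): Centre of the black ball knob (diameter 28 mm) at the arm's end, 140 mm from the hinge. The arm is a flat steel bar 18 mm wide (along the hinge) and 12 mm thick; its rubber foot (diameter 28 mm) stands 110 mm from the hinge, square to the bar on the side that comes down on the pot, its sole 22 mm from the bar's middle line.
- glue: White glue bottle, diameter 52 mm, 150 mm high, standing; origin at the centre of its underside. Leave it alone.
- tin: Round tin of filler, diameter 72 mm, 75 mm high; origin at the centre of its underside. Leave it alone.
- sandblock: Cork sanding block 110 x 65 x 32 mm; origin at the centre of its underside, x along its length. Leave it alone.
- screwdriver: Screwdriver with a red handle, about 200 mm long, lying along its x axis, beyond the work. Leave it alone.
There are look-alikes about, which are no part of the job. Of the things shaped like the pot, the wood one is meant.

How it is judged:
By the outcome, as a careful person would: the job done as asked, in the order asked, and still so for the second after the job is handed in, with the robot touching nothing.
It also fails if it takes over 69 s, if anything falls off the work surface, if the arm or the gripper's body presses on something with over 40 N, if the wrist force passes 120 N, or if a joint passes its speed limit or range.

ROBOT

A 6-joint arm with a two-finger parallel gripper is mounted at the origin on the work surface. World frame = base frame: x ahead of the robot, y to its left, z up, the work surface at z = 0. Lengths are in m, angles in rad, forces in N, time in s.
With the tool pointing down it reaches from about 0.3 to 0.75 m from the base axis. Payload 8.5 kg.
Tool frame: the origin (TCP) lies at the very end of the fingers, on their centre line; the grasp point (between the pads) lies 19 mm behind it (hold_point_z is the distance from the TCP to the grasp point, in m); z points along the fingers, y is the line along which they close (so a half turn about z gives the same grasp; the last joint's range is limited). The gripper opens to 85 mm and grips with 20 to 120 N. Pads are 22 mm wide; open, the fingers measure 114 mm over their backs; the gripper's body (76 mm by 85 mm) begins 54 mm behind the grasp point. The pads swing forward as they close: fully open they stand 13 mm farther back than shut.
Start: joints at [-1.547, 0.381, 1.297, -0, 1.464, -0.215], TCP at [0.13, -0.534, 0.231] pointing down, gripper open.
Joint ranges: [-3.11, 3.11], [-0.89, 2.33], [0.22, 2.48], [-1.42, 4.56], [0.17, 2.85], [-2.88, 2.88]. Speed limits (rad/s): [2.39, 2.39, 3.14, 3.14, 3.14, 3.14].

INTERFACE

Orientations are given as a unit quaternion [x, y, z, w].
In Python, from workcell import get_state, snapshot, sign_off, hold_point_z gives the robot as it stands.
- The arm moves only by the shell command python3 -m pendant 'ROWS' [FORCE]. ROWS is JSON, a list of rows, each a list of 3 entries, a list of its own where there are three numbers: the shift along the tool's x, y, z as a fraction of full scale, then the turn, a rotation vector about the tool's x, y, z as a fraction of full scale, then the closure, from 0 (fully open) to 1 (shut). In form: [[[tx, ty, tz], [wx, wy, wz], gripper], ...]. A call has 1 to 20 rows; each row shifts and turns the commanded pose from where the row before left it, along the tool's axes as they then stand; what a row does not reach is not made up. Full scale, the value 1, is 3 cm for a shift and 6 degrees for a turn. A row lasts 1/10 s, in which the tool goes at most 50 mm and 8.59 degrees, less where a joint would pass 70% of its speed; a pose out of reach is approached as far as the arm can. A call with a number of a shift or a turn outside -1 to 1 is refused whole. A call with a gripper value outside its range is refused whole. The fingers move at their own pace and stop on an object; FORCE is the grip in N (left out, the last holds). Time passes only in rows, so rows that do not move let the fingers close. It gives the time, the measured TCP pose, the force, the opening and the grip force at its end, in the units of the state.
- get_state(): the state, without advancing time (a new reading comes with each control period).
- snapshot(name): name is "scene" or "top" or "wrist"; returns a dict with "color" (400x640x3 uint8, red, green, blue), "fx", "fy", "cx", "cy" (pixels), "eye" and "rotation" of the camera in the world. Camera axes: x right, y up, looking along -z (the intrinsics and any distortion apply to the point x, -y, -z); pixel columns grow to the right and rows downward; lengths in m; the calibration is good to about 2 mm. A picture is of the moment at which its call begins. There is no depth.
- sign_off(): hands the job in; it is judged then, once.
The state is a dict: "time_s": time; "joints": joint angles; "joint_velocities": joint speeds; "joint_efforts": joint torques, N m; "eef_pos": TCP position; "ee_rot": TCP orientation; "wrist_force": force on the tool from outside, world axes, zero at the start; "torque": the same for the moment, N m; "finger_gap": opening from 0.0 (shut) to 1.0 (fully open); "gripper_force": force on a finger pad.
Only numpy, scipy, OpenCV 4.12 (cv2) and the standard library are available. Lean on these libraries where they do the work, as an engineer would, in place of code of your own. Each camera call takes 0.05 s, during which the arm holds its last target. There are 200 camera calls.

## Working session

There is one attempt and no reset: what is moved stays moved. The work goes in short steps, Python scripts to look and compute and a shell command to move; the robot and the scene stay as the last step left them, time stands still between calls to the robot, and variables do not carry over. Pictures are saved under pics/ and viewed, at most 10 in all, crops included, and the job is handed in when it is done.

```bash
mkdir -p pics; ls
python3 - <<'E'
from workcell import *
import cv2
for n in("scene","top"):
    s=snapshot(n); cv2.imwrite(f"pics/{n}0.png",s["color"][...,::-1]); print({k:v for k,v in s.items() if k!="color"})
print(get_state(),hold_point_z if not callable(hold_point_z) else hold_point_z())
E
```

```text
pics
{'fx': 378.77573834189224, 'fy': 378.77573834189224, 'cx': 323.3779087697686, 'cy': 195.02340740480696, 'eye': array([ 1.26374316, -0.4111271 ,  0.85134404]), 'rotation': array([0.3592555 , 0.19964308, 0.42174521, 0.80821352])}
{'fx': 368.18805347757683, 'fy': 368.18805347757683, 'cx': 317.26813126503004, 'cy': 200.63316606368426, 'eye': array([ 0.40344244, -0.01949985,  1.2575264 ]), 'rotation': array([-0.06287435,  0.05277538,  0.70589861, -0.70354013])}
{'time_s': 0.1, 'joints': array([-1.54730190e+00,  3.81149224e-01,  1.29814978e+00, -9.39910586e-06,
        1.46359830e+00, -2.15291452e-01]), 'joint_velocities': array([ 7.14462481e-04, -1.66799114e-03, -2.26359924e-03, -4.33557301e-04,
       -2.65427100e-04,  9.00450282e-05]), 'joint_efforts': array([ 4.55233516e-03, -4.49222302e+01, -2.31660819e+01, -1.44734595e-04,
        3.62566578e-03,  7.58313263e-06]), 'eef_pos': array([ 0.13008149, -0.53413323,  0.23077432]), 'ee_rot': array([ 9.92880854e-01,  1.19109967e-01,  5.78106263e-05, -6.49777700e-04]), 'wrist_force': array([ 0.34100272,  0.14526238, -0.09827324]), 'torque': array([-0.05567729,  0.01704496, -0.00403305]), 'gripper_force': 0.0, 'finger_gap': 1.004252026407105} 0.0187
```

View pics/scene0.png

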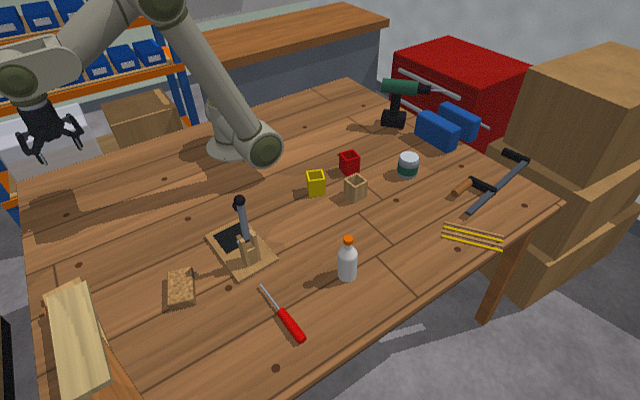

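View pics/top0.png

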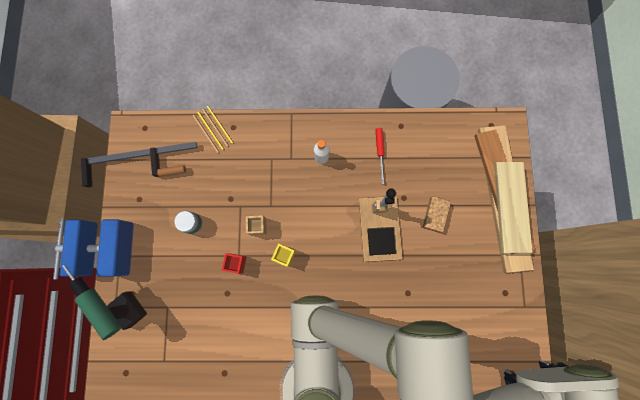

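The things shaped like the pot in the top view are wood at (255,225), red at (233,263) and yellow at (284,255). The wood one fits the description. The jig pad is at (381,241), with its post at (382,203). I'll confirm this in an enlarged crop.

```bash
cat > h.py <<'E'
import numpy as np, cv2
from scipy.spatial.transform import Rotation as R
from workcell import *
def ray(s,p):
    return R.from_quat(s["rotation"]).apply([(p[0]-s["cx"])/s["fx"],-(p[1]-s["cy"])/s["fy"],-1.])
def onz(s,p,z):
    d=ray(s,p); e=np.array(s["eye"]); return e+d*(z-e[2])/d[2]
def proj(s,X):
    c=R.from_quat(s["rotation"]).inv().apply(np.atleast_2d(X)-s["eye"])
    return np.c_[s["cx"]+s["fx"]*c[:,0]/-c[:,2], s["cy"]-s["fy"]*c[:,1]/-c[:,2]]
E
python3 - <<'E'
from h import *
s=snapshot("top"); im=s["color"][...,::-1]
a=cv2.resize(im[200:280,215:305],None,fx=4.4,fy=4.4,interpolation=cv2.INTER_CUBIC)
b=cv2.resize(im[185:265,345:435],None,fx=4.4,fy=4.4,interpolation=cv2.INTER_CUBIC)
cv2.imwrite("pics/crop1.png",np.hstack([a,b])); cv2.imwrite("pics/t.png",im)
for n,p,z in[("pot",(255,225),.07),("pad",(381,241),.016),("yel",(284,255),.07),("red",(233,263),.07)]: print(n,onz(s,p,z))
E
```

```text
pot [0.52053497 0.19937172 0.07      ]
pad [ 0.47062   -0.2150854  0.016    ]
yel [0.42407443 0.10401016 0.07      ]
red [0.39920893 0.26665271 0.07      ]
```

View pics/crop1.png

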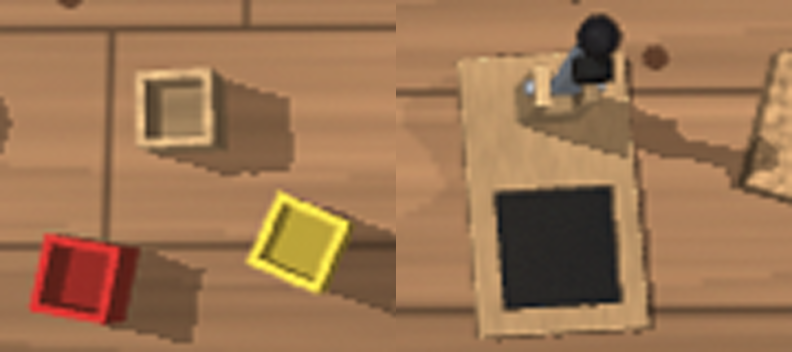

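The wood pot is at about (255.5,224.3) and the pad centre at (381.5,241.5). Yellow is at (283,255) and red at (233,263), neither close to the wood one. Next I'll compute poses and yaws.

Run:
```python
from h import *
s=snapshot("top"); c=snapshot("scene")
def cr(l,off,z): return np.array([onz(s,((u-off[2])/4.4+off[0]-.4,v/4.4+off[1]-.4),z) for u,v in l])
P=cr([(137,72),(213,68),(217,144),(140,149)],(215,200,0),.07)
Q=cr([(495,192),(613,186),(622,303),(505,311)],(345,185,396),.016)
def ana(n,A):
    d=np.diff(np.r_[A,A[:1]],axis=0)[:,:2]
    print(n,A.mean(0),"sides",np.linalg.norm(d,axis=1),"dirs",np.degrees(np.arctan2(d[:,1],d[:,0])))
ana("pot",P);ana("pad",Q)
B=cr([(458,60),(622,52),(652,325),(480,338)],(345,185,396),.012); ana("board",B)
# subpixel check by scene cam: project pot rim centre, pad centre
print(proj(c,[P.mean(0),Q.mean(0)]))
im=c["color"][...,::-1]
a=cv2.resize(im[165:215,295:375],None,fx=5,fy=5,interpolation=cv2.INTER_CUBIC)
b=cv2.resize(im[190:285,200:280],None,fx=5,fy=5,interpolation=cv2.INTER_CUBIC)
a=cv2.copyMakeBorder(a,0,b.shape[0]-a.shape[0],0,0,cv2.BORDER_CONSTANT)
cv2.imwrite("pics/crop2.png",np.hstack([a,b]))
print("knob top px ray", onz(s,(345+(600-396)/4.4-.4,185+37/4.4-.4),.016+.092+.138))
for n,p,z in[("glue",(321,146),.15),("tin",(187,221),.075),("sand",(437,213),.032)]: print(n,onz(s,p,z))
```

```text
pot [0.52324148 0.20019532 0.07      ] sides [0.0563741  0.0563611  0.05669424 0.05706494] dirs [ -87.19639027 -175.75202797   93.52222849    3.91311095]
pad [ 0.47100047 -0.21703455  0.016     ] sides [0.09037074 0.08875461 0.08868146 0.09033037] dirs [ -87.28111267 -177.67689676   93.73413537    3.41035137]
board [ 0.51390371 -0.21444631  0.012     ] sides [0.12770995 0.21048757 0.13056152 0.21401607] dirs [ -87.43074359 -175.9403254    94.14183055    3.28470546]
[[354.64723572 179.86533745]
 [232.49395679 236.65222561]]
knob top px ray [ 0.5911942  -0.21057965  0.246     ]
glue [ 0.7594685 -0.0158638  0.15     ]
tin [0.53383917 0.41986177 0.075     ]
sand [ 0.5622838 -0.4019504  0.032    ]
```

View pics/crop2.png

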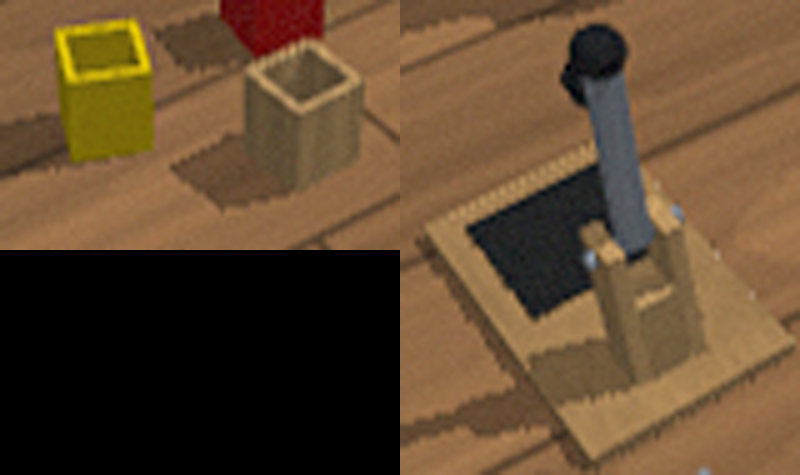

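Both views agree to about 3 mm, and the measured sizes match (56 mm pot, 90 mm pad, board offset). My plan:
- Tilt the pot by 90° in two strokes, laying it on its side on the bench and regripping in between. Each stroke runs from 45° tilt one way to 45° the other.
- Then grip the knob and swing the arm down.

Yaw comes first.

```bash
cat >> h.py <<'E'
def plan(p,yaw=None,tilt=None):
    """shift (units of 3 cm, tool axes) from the present TCP to p; turn (units of 6 deg) to yaw (of tool y, deg)/tilt (about tool y)"""
    s=get_state(); r=R.from_quat(s["ee_rot"]); 
    d=r.inv().apply(np.array(p)-s["eef_pos"])/.03
    print("t",round(s["time_s"],1),"tcp",s["eef_pos"].round(4),"shift",d.round(2),"rows>=",np.abs(d).max().round(2))
    if yaw is not None:
        a=np.radians(yaw); y=np.array([np.cos(a),np.sin(a),0]); x=np.array([-np.sin(a),np.cos(a),0])
        T=R.from_matrix(np.c_[x,y,[0,0,-1]])*R.from_euler("y",tilt,degrees=True)
        print("turn",(np.degrees((r.inv()*T).as_rotvec())/6).round(2), "z of target",T.as_matrix()[:,2].round(3))
    print("F",s["wrist_force"].round(1),"gap",round(s["finger_gap"],3),"grip",s["gripper_force"].round(1) if hasattr(s["gripper_force"],"round") else s["gripper_force"],"q",np.round(s["joints"],2))
E
python3 -m pendant '[[[0,0,-0.3],[0,0,-0.95],0],[[0,0,-0.3],[0,0,-0.95],0],[[0,0,-0.3],[0,0,-0.95],0],[[0,0,-0.3],[0,0,-0.95],0],[[0,0,0],[0,0,-0.95],0],[[0,0,0],[0,0,-0.95],0],[[0,0,0],[0,0,-0.95],0],[[0,0,0],[0,0,-0.95],0],[[0,0,0],[0,0,-0.95],0],[[0,0,0],[0,0,-0.95],0],[[0,0,0],[0,0,-0.95],0],[[0,0,0],[0,0,-0.95],0],[[0,0,0],[0,0,-0.95],0],[[0,0,0],[0,0,-0.95],0],[[0,0,0],[0,0,0],0]]'
python3 -c "
from h import *
plan([.523,.143,.20],3.5,45)"
```

```text
time_s: 1.75
eef_pos: [0.1301, -0.5343, 0.2672]
ee_rot: [0.685, 0.729, 0.0, -0.0]
wrist_force: [0.4, 0.7, 0.4]
finger_gap: 1.004
gripper_force: 0.0
t 1.8 tcp [ 0.1301 -0.5343  0.2672] shift [21.73 14.46  2.25] rows>= 21.73
turn [-0.   7.5  0. ] z of target [-0.043  0.706 -0.707]
F [0.4 0.7 0.4] gap 1.004 grip 0.0 q [-1.55  0.36  1.23  0.    1.56 -1.61]
```

```bash
python3 -m pendant '[[[0.5,0.3,0],[0,0,0],0],[[0.95,0.63,0],[0,0,0],0],[[0.95,0.63,0],[0,0,0],0],[[0.95,0.63,0],[0,0,0],0],[[0.95,0.63,0],[0,0,0],0],[[0.95,0.63,0],[0,0,0],0],[[0.95,0.63,0],[0,0,0],0],[[0.95,0.63,0],[0,0,0],0],[[0.95,0.63,0],[0,0,0],0],[[0.95,0.63,0],[0,0,0],0],[[0.95,0.63,0],[0,0,0],0],[[0.95,0.63,0],[0,0,0],0],[[0.95,0.63,0],[0,0,0],0],[[0.95,0.63,0],[0,0,0],0],[[0.95,0.63,0],[0,0,0],0],[[0.95,0.63,0],[0,0,0],0],[[0.95,0.63,0],[0,0,0],0],[[0.95,0.63,0],[0,0,0],0],[[0.95,0.63,0],[0,0,0],0],[[0.95,0.63,0],[0,0,0],0]]'
python3 -m pendant '[[[0.8,0.6,0],[0,0.5,0],0],[[0.6,0.5,0],[0,0.8,0],0],[[0.5,0.4,0],[0,0.8,0],0],[[0.4,0.3,0],[0,0.9,0],0],[[0.3,0.3,0],[0,0.9,0],0],[[0.2,0.2,0],[0,0.9,0],0],[[0,0,0],[0,0.9,0],0],[[0,0,0],[0,0.9,0],0],[[0,0,0],[0,0.9,0],0],[[0,0,0],[0,0,0],0]]'
python3 -c "
from h import *
plan([.523,.143,.098],3.5,45)
plan([.5225,.215,.027],3.5,45)"
```

```text
time_s: 3.75
eef_pos: [0.4642, 0.0449, 0.2674]
ee_rot: [0.686, 0.727, 0.0, 0.0]
wrist_force: [0.8, -0.3, 0.0]
finger_gap: 0.997
gripper_force: 0.0
time_s: 4.75
eef_pos: [0.5276, 0.1289, 0.2766]
ee_rot: [0.635, 0.671, 0.262, -0.28]
wrist_force: [-0.1, 0.9, -0.1]
finger_gap: 1.001
gripper_force: 0.0
t 4.8 tcp [0.5276 0.1289 0.2766] shift [-3.88 -0.1   4.54] rows>= 4.54
turn [-0.01 -0.02 -0.06] z of target [-0.043  0.706 -0.707]
F [-0.1  0.9 -0.1] gap 1.001 grip 0.0 q [-0.32  0.39  1.37  0.72  1.69 -0.4 ]
t 4.8 tcp [0.5276 0.1289 0.2766] shift [-3.87  0.03  7.91] rows>= 7.91
turn [-0.01 -0.02 -0.06] z of target [-0.043  0.706 -0.707]
F [-0.1  0.9 -0.1] gap 1.001 grip 0.0 q [-0.32  0.39  1.37  0.72  1.69 -0.4 ]
```

```bash
python3 -m pendant '[[[-0.6,0,0.7],[0,0,0],0],[[-0.8,0,0.9],[0,0,0],0],[[-0.8,0,0.9],[0,0,-0.06],0],[[-0.8,0,0.9],[0,0,0],0],[[-0.6,0,0.7],[0,0,0],0],[[-0.28,-0.05,0.4],[0,0,0],0],[[0,0,0],[0,0,0],0]]'
python3 - <<'E'
from h import *
plan([.5225,.215,.027],3.5,45)
w=snapshot("wrist")["color"][...,::-1]; c=snapshot("scene")["color"][...,::-1]
a=cv2.resize(c[100:230,250:430],(415,300)); b=cv2.resize(w,(385,300))
cv2.imwrite("pics/pre.png",np.hstack([a,b]))
E
```

```text
time_s: 5.45
eef_pos: [0.525, 0.1437, 0.0995]
ee_rot: [0.631, 0.675, 0.262, -0.279]
wrist_force: [-0.3, 0.1, 0.5]
finger_gap: 1.003
gripper_force: 0.0
t 5.5 tcp [0.525  0.1437 0.0995] shift [-0.03  0.07  3.39] rows>= 3.39
turn [-0.02  0.    0.04] z of target [-0.043  0.706 -0.707]
F [-0.3  0.1  0.5] gap 1.003 grip 0.0 q [-0.29  0.6   1.61  0.75  1.35 -0.69]
```

View pics/pre.png

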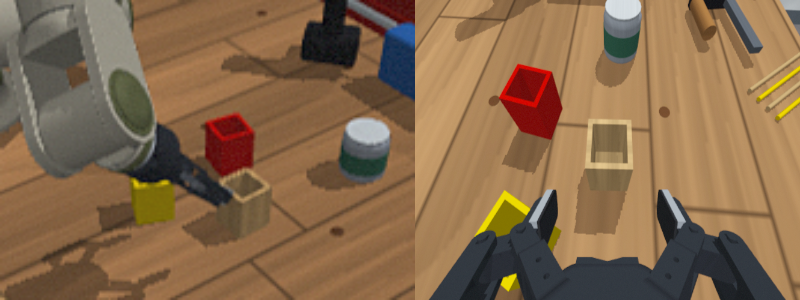

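The wrist view (right half) shows the wood pot at (609,155), centred between the fingertips at (545,215) and (668,215). The yellow pot lies below and to the left, clear of the fingers. I'll advance and grip.

```bash
python3 -m pendant '[[[0,0,0.5],[0,0,0],0],[[0,0.05,0.8],[0,0,0.04],0],[[0,0,0.8],[0,0,0],0],[[0,0,0.8],[0,0,0],0],[[0,0,0.5],[0,0,0],0],[[0,0,0],[0,0,0],0],[[0,0,0],[0,0,0],1],[[0,0,0],[0,0,0],1],[[0,0,0],[0,0,0],1],[[0,0,0],[0,0,0],1],[[0,0,0],[0,0,0],1],[[0,0,0],[0,0,0],1],[[0,0,0],[0,0,0],1],[[0,0,0],[0,0,0],1],[[0,0,0],[0,0,0],1],[[0,0,0],[0,0,0],1]]' 40
python3 -c "
from h import *
plan([.5225,.215,.027],3.5,45)"
```

```text
time_s: 7.15
eef_pos: [0.5235, 0.2146, 0.0292]
ee_rot: [0.632, 0.673, 0.263, -0.278]
wrist_force: [-0.6, -3.0, 6.1]
finger_gap: 0.649
gripper_force: 42.4
t 7.2 tcp [0.5235 0.2146 0.0292] shift [-0.04 -0.03  0.06] rows>= 0.06
turn [ 0.02 -0.    0.03] z of target [-0.043  0.706 -0.707]
F [-0.6 -3.   6.1] gap 0.649 grip 42.414515018463135 q [-0.16  0.72  1.66  0.85  1.16 -0.74]
```

```bash
python3 -m pendant '[[[0.3,0,-0.3],[0,0,0],1],[[0.6,0,-0.6],[0,0,0],1],[[0.7,0,-0.7],[0,0,0],1],[[0.7,0,-0.7],[0,0,0],1],[[0.7,0,-0.7],[0,0,0],1],[[0.7,0,-0.7],[0,0,0],1],[[0.7,0,-0.7],[0,0,0],1],[[0.4,0,-0.4],[0,0,0],1],[[-0.3,0.1,-0.3],[0,0,0],1],[[-0.6,0.1,-0.6],[0,0,0],1],[[-0.6,0,-0.6],[0,0,0],1],[[-0.7,0,-0.7],[0,0,0],1],[[-0.7,0,-0.7],[0,0,0],1],[[-0.7,0,-0.7],[0,0,0],1],[[-0.7,0,-0.7],[0,0,0],1],[[-0.4,0,-0.4],[0,0,0],1],[[0,0,0],[0,-0.5,0],1],[[0,0,0],[0,-0.8,0],1],[[0,0,0],[0,-0.9,0],1],[[0,0,0],[0,-0.9,0],1]]'
python3 -m pendant '[[[0,0,0],[0,-1,0],1],[[0,0,0],[0,-1,0],1],[[0,0,0],[0,-1,0],1],[[0,0,0],[0,-1,0],1],[[0,0,0],[0,-1,0],1],[[0,0,0],[0,-1,0],1],[[0,0,0],[0,-1,0],1],[[0,0,0],[0,-1,0],1],[[0,0,0],[0,-1,0],1],[[0,0,0],[0,-1,0],1],[[0,0,0],[0,-0.9,0],1],[[0,0,0],[0,-0.6,0],1],[[0,0,0],[0,-0.4,0],1],[[0,0,0],[0,0,0],1],[[0,0,0],[0,0,0],1]]'
python3 -c "
from h import *
plan([.54,-.013,.05],3.5,-45)
plan([.54,-.013,.016],3.5,-45)"
```

```text
time_s: 9.15
eef_pos: [0.5406, 0.016, 0.2314]
ee_rot: [0.667, 0.71, 0.155, -0.165]
wrist_force: [-0.5, 0.3, -1.7]
finger_gap: 0.651
gripper_force: 42.3
time_s: 10.65
eef_pos: [0.5407, 0.0165, 0.2315]
ee_rot: [0.633, 0.673, -0.262, 0.279]
wrist_force: [-0.5, 0.4, -1.0]
finger_gap: 0.65
gripper_force: 42.3
t 10.7 tcp [0.5407 0.0165 0.2315] shift [ 3.58 -0.09  4.98] rows>= 4.98
turn [ 0.01 -0.01  0.  ] z of target [ 0.043 -0.706 -0.707]
F [-0.5  0.4 -1. ] gap 0.65 grip 42.30486452579498 q [ 0.15  0.47  1.38 -0.79  1.44  0.26]
t 10.7 tcp [0.5407 0.0165 0.2315] shift [ 4.38 -0.09  5.78] rows>= 5.78
turn [ 0.01 -0.01  0.  ] z of target [ 0.043 -0.706 -0.707]
F [-0.5  0.4 -1. ] gap 0.65 grip 42.30486452579498 q [ 0.15  0.47  1.38 -0.79  1.44  0.26]
```

```bash
python3 -m pendant '[[[0.4,0,0.5],[0,0,0],1],[[0.7,0,0.95],[0,0,0],1],[[0.7,0,0.95],[0,0,0],1],[[0.7,0,0.95],[0,0,0],1],[[0.7,0,0.95],[0,0,0],1],[[0.5,-0.05,0.65],[0,0,0],1],[[0.3,-0.05,0.4],[0,0,0],1],[[0.1,0,0.15],[0,0,0],1],[[0.1,0,0.1],[0,0,0],1],[[0,0,0],[0,0,0],1],[[0,0,0],[0,0,0],1]]'
python3 - <<'E'
from h import *
plan([.54,-.013,.015],3.5,-45)
c=snapshot("scene")["color"][...,::-1]; 
cv2.imwrite("pics/lay.png",cv2.resize(c[130:260,220:400],(720,520),interpolation=cv2.INTER_CUBIC))
E
```

```text
time_s: 11.75
eef_pos: [0.5404, -0.0132, 0.0248]
ee_rot: [0.633, 0.673, -0.261, 0.28]
wrist_force: [0.1, -0.4, -0.9]
finger_gap: 0.655
gripper_force: 42.3
t 11.8 tcp [ 0.5404 -0.0132  0.0248] shift [ 0.23 -0.01  0.23] rows>= 0.23
turn [ 0.03 -0.   -0.01] z of target [ 0.043 -0.706 -0.707]
F [ 0.1 -0.4 -0.9] gap 0.655 grip 42.307777404785156 q [ 0.1   0.74  1.6  -0.94  1.07  0.62]
```

View pics/lay.png

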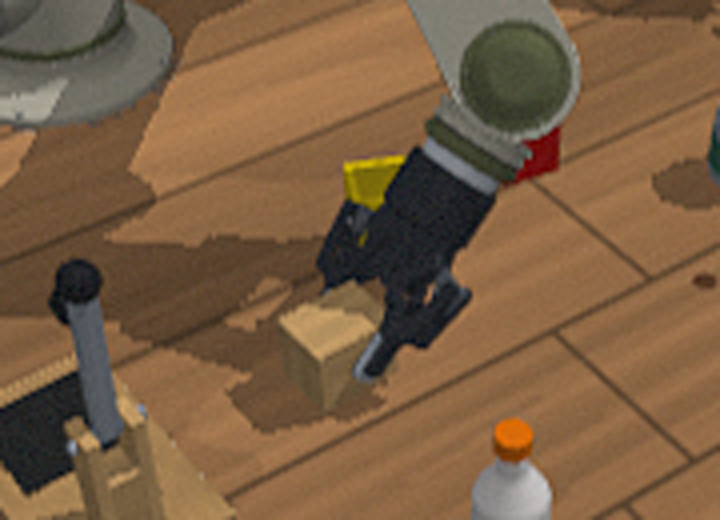

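The pot is held on its side just above the bench, at about (340,350) in the crop. I'll lower it slowly to contact.

```bash
python3 -m pendant '[[[0.06,0,0.06],[0,0,0],1],[[0.06,0,0.06],[0,0,0],1],[[0.06,0,0.06],[0,0,0],1],[[0,0,0],[0,0,0],1]]'
python3 -m pendant '[[[0.03,0,0.03],[0,0,0],1],[[0.03,0,0.03],[0,0,0],1],[[0,0,0],[0,0,0],1]]'
```

```text
time_s: 12.2
eef_pos: [0.54, -0.0132, 0.0163]
ee_rot: [0.633, 0.673, -0.262, 0.279]
wrist_force: [0.6, -0.0, -0.1]
finger_gap: 0.65
gripper_force: 42.2
time_s: 12.5
eef_pos: [0.5402, -0.0132, 0.016]
ee_rot: [0.633, 0.673, -0.262, 0.281]
wrist_force: [-3.5, 5.6, 19.1]
finger_gap: 0.653
gripper_force: 43.3
```

```bash
python3 -m pendant '[[[-0.03,0,-0.03],[0,0,0],1],[[0,0,0],[0,0,0],1],[[0,0,0],[0,0,0],0],[[0,0,0],[0,0,0],0],[[0,0,0],[0,0,0],0],[[0,0,0],[0,0,0],0],[[0,0,0],[0,0,0],0],[[0,0,0],[0,0,0],0],[[0,0,-0.3],[0,0,0],0],[[0,0,-0.6],[0,0,0],0],[[0,0,-0.9],[0,0,0],0],[[0,0,-0.9],[0,0,0],0],[[0,0,-0.9],[0,0,0],0],[[-0.6,0,-0.6],[0,0.5,0],0],[[-0.6,0,-0.6],[0,0.8,0],0],[[0,0,0],[0,1,0],0],[[0,0,0],[0,1,0],0],[[0,0,0],[0,1,0],0],[[0,0,0],[0,1,0],0],[[0,0,0],[0,1,0],0]]'
python3 -m pendant '[[[0,0,0],[0,1,0],0],[[0,0,0],[0,1,0],0],[[0,0,0],[0,1,0],0],[[0,0,0],[0,1,0],0],[[0,0,0],[0,1,0],0],[[0,0,0],[0,1,0],0],[[0,0,0],[0,1,0],0],[[0,0,0],[0,0.7,0],0],[[0,0,0],[0,0,0],0]]'
python3 - <<'E'
from h import *
s=snapshot("top"); im=s["color"][...,::-1]
p=proj(s,[[.54,-.042,.028],[.54,.028,.028],[.54,-.009,.056]]); print(p)
cv2.imwrite("pics/lay2.png",cv2.resize(im[180:280,250:400],(780,520),interpolation=cv2.INTER_CUBIC))
plan([.54,-.067,.089],3.5,45)
plan([.54,.004,.018],3.5,45)
E
```

```text
time_s: 14.5
eef_pos: [0.5351, 0.0624, 0.1433]
ee_rot: [0.683, 0.728, -0.04, 0.045]
wrist_force: [-0.7, 0.2, 0.3]
finger_gap: 1.001
gripper_force: 0.0
time_s: 15.4
eef_pos: [0.5351, 0.0609, 0.1418]
ee_rot: [0.646, 0.686, 0.229, -0.244]
wrist_force: [-0.1, 0.1, 0.5]
finger_gap: 1.003
gripper_force: 0.0
[[329.20596978 220.17803274]
 [308.34470275 220.25625562]
 [319.29144172 219.27161333]]
t 15.4 tcp [0.5351 0.0614 0.1421] shift [-4.44 -0.1  -1.31] rows>= 4.44
turn [0.   1.01 0.01] z of target [-0.043  0.706 -0.707]
F [ 0.3 -0.6 -0.1] gap 1.004 grip 0.0 q [-0.4   0.54  1.5   0.6   1.47 -0.63]
t 15.4 tcp [0.5351 0.0614 0.1421] shift [-4.09  0.04  2.01] rows>= 4.09
turn [0.   1.01 0.01] z of target [-0.043  0.706 -0.707]
F [ 0.3 -0.6 -0.1] gap 1.004 grip 0.0 q [-0.4   0.54  1.5   0.6   1.47 -0.63]
```

View pics/lay2.png

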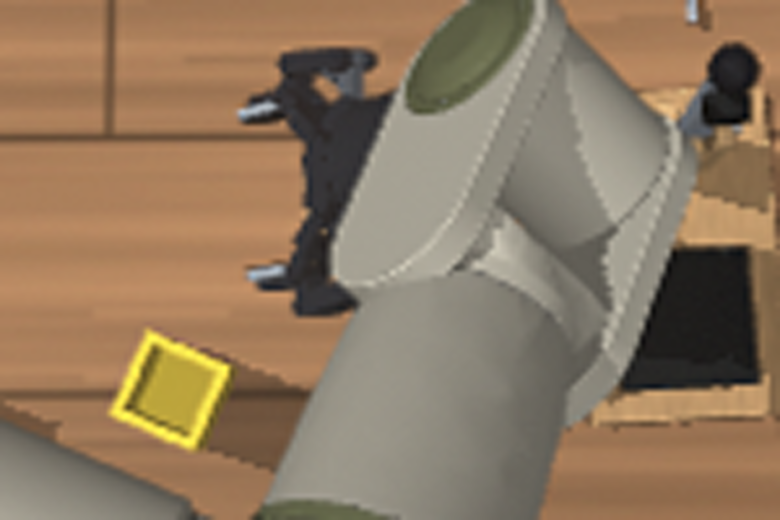

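The pot is hidden under the hand in this view. A tilt-45 grip here would bring the wrist close to the hold-down knob. So I'll grip with the tool vertical, shift the pot about 0.16 m to +y, and then do the second stroke there.

```bash
python3 -m pendant '[[[0,0,0],[0,-0.5,0],0],[[0,0,0],[0,-1,0],0],[[0,0,0],[0,-1,0],0],[[0,0,0],[0,-1,0],0],[[0,0,0],[0,-1,0],0],[[0,0,0],[0,-1,0],0],[[0,0,0],[0,-0.98,0],0],[[0,0,0],[0,0,0],0]]'
python3 - <<'E'
from h import *
plan([.54,-.009,.016],3.5,0)
E
```

```text
time_s: 16.25
eef_pos: [0.535, 0.0642, 0.1436]
ee_rot: [0.683, 0.73, 0.001, 0.002]
wrist_force: [-0.2, 0.4, -0.4]
finger_gap: 0.998
gripper_force: 0.0
t 16.2 tcp [0.535  0.0642 0.1436] shift [-2.44 -0.01  4.25] rows>= 4.25
turn [0.04 0.   0.06] z of target [ 0.  0. -1.]
F [-0.2  0.4 -0.4] gap 0.998 grip 0.0 q [-0.1   0.44  1.47  0.    1.22 -0.17]
```

```bash
python3 -m pendant '[[[-0.6,0,0],[0.04,0,0.06],0],[[-0.8,0,0],[0,0,0],0],[[-0.6,0,0.2],[0,0,0],0],[[-0.44,0,0.5],[0,0,0],0],[[0,0,0.5],[0,0,0],0],[[0,0,0],[0,0,0],0]]'
python3 - <<'E'
from h import *
plan([.54,-.009,.016],3.5,0)
w=snapshot("wrist")["color"][...,::-1]
cv2.imwrite("pics/w2.png",w)
E
```

```text
time_s: 16.85
eef_pos: [0.5384, -0.0115, 0.105]
ee_rot: [0.687, 0.726, -0.0, -0.003]
wrist_force: [0.0, -0.5, -0.0]
finger_gap: 0.999
gripper_force: 0.0
t 16.9 tcp [ 0.5384 -0.0115  0.105 ] shift [0.07 0.07 2.97] rows>= 2.97
turn [-0.05 -0.04 -0.05] z of target [ 0.  0. -1.]
F [ 0.  -0.5 -0. ] gap 0.999 grip 0.0 q [-0.24  0.49  1.52  0.    1.14 -0.3 ]
```

View pics/w2.png

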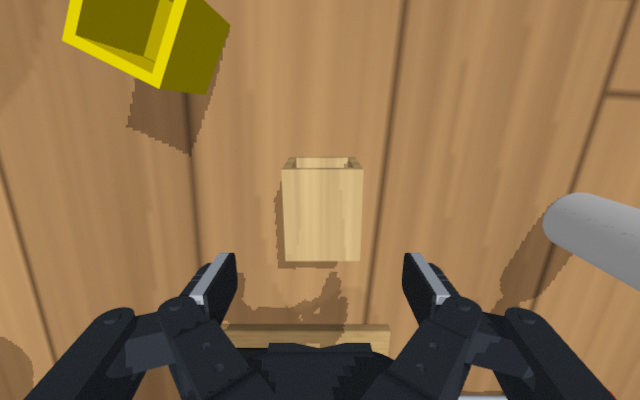

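The pot lies at (322,215) with its mouth toward +y, centred between the fingertips (215 and 425). I'll descend and grip.

```bash
python3 -m pendant '[[[0.07,0.07,0.5],[-0.05,-0.04,-0.05],0],[[0,0,0.7],[0,0,0],0],[[0,0,0.7],[0,0,0],0],[[0,0,0.6],[0,0,0],0],[[0,0,0.3],[0,0,0],0],[[0,0,0],[0,0,0],1],[[0,0,0],[0,0,0],1],[[0,0,0],[0,0,0],1],[[0,0,0],[0,0,0],1],[[0,0,0],[0,0,0],1],[[0,0,0],[0,0,0],1],[[0,0,0],[0,0,0],1],[[0,0,0],[0,0,0],1],[[0,0,-0.1],[0,0,0],1],[[0,0,-0.3],[0,0,0],1],[[0,0,-0.5],[0,0,0],1],[[0,0,-0.5],[0,0,0],1],[[0,0,-0.3],[0,0,0],1],[[0,0,0],[0,0,0],1]]'
python3 - <<'E'
from h import *
plan([.545,.15,.016],3.5,0)
E
```

```text
time_s: 18.8
eef_pos: [0.5418, -0.0092, 0.0745]
ee_rot: [0.685, 0.728, 0.001, 0.003]
wrist_force: [-0.0, -0.6, -0.7]
finger_gap: 0.655
gripper_force: 42.5
t 18.8 tcp [ 0.5418 -0.0092  0.0745] shift [5.3  0.42 1.94] rows>= 5.3
turn [0.05 0.03 0.  ] z of target [ 0.  0. -1.]
F [-0.  -0.6 -0.7] gap 0.655 grip 42.49772071838379 q [-0.24  0.53  1.55 -0.    1.05 -0.3 ]
```

```bash
python3 -m pendant '[[[0.4,0,0],[0.05,0.03,0],1],[[0.8,0.1,0],[0,0,0],1],[[1,0.1,0],[0,0,0],1],[[1,0.1,0],[0,0,0],1],[[1,0.1,0],[0,0,0],1],[[0.7,0,0],[0,0,0],1],[[0.4,0,0.3],[0,0,0],1],[[0,0,0.5],[0,0,0],1],[[0,0,0.5],[0,0,0],1],[[0,0,0.25],[0,0,0],1],[[0,0,0.1],[0,0,0],1],[[0,0,0],[0,0,0],1]]'
python3 -m pendant '[[[0,0,0.04],[0,0,0],1],[[0,0,0],[0,0,0],1]]'
```

```text
time_s: 20.0
eef_pos: [0.543, 0.1503, 0.0237]
ee_rot: [0.685, 0.728, -0.001, -0.002]
wrist_force: [0.3, 0.4, -0.2]
finger_gap: 0.65
gripper_force: 42.4
time_s: 20.2
eef_pos: [0.5432, 0.1504, 0.0235]
ee_rot: [0.685, 0.728, -0.001, -0.001]
wrist_force: [-5.5, -0.1, 11.6]
finger_gap: 0.654
gripper_force: 43.8
```

```bash
python3 -m pendant '[[[0,0,-0.03],[0,0,0],1],[[0,0,0],[0,0,0],0],[[0,0,0],[0,0,0],0],[[0,0,0],[0,0,0],0],[[0,0,0],[0,0,0],0],[[0,0,0],[0,0,0],0],[[0,0,0],[0,0,0],0],[[0,0,-0.4],[0,0,0],0],[[0,0,-0.8],[0,0,0],0],[[0,0,-0.9],[0,0,0],0],[[-0.5,0,-0.7],[0,0,0],0],[[-0.7,0,0],[0,0.5,0],0],[[-0.5,0,0],[0,1,0],0],[[-0.2,0,0],[0,1,0],0],[[0,0,0],[0,1,0],0],[[0,0,0],[0,1,0],0],[[0,0,0],[0,1,0],0],[[0,0,0],[0,1,0],0],[[0,0,0],[0,1,0],0],[[0,0,0],[0,0,0],0]]'
python3 - <<'E'
from h import *
plan([.542,.1636,.018],3.5,45)
E
```

```text
time_s: 22.2
eef_pos: [0.5471, 0.0921, 0.1051]
ee_rot: [0.634, 0.671, 0.262, -0.281]
wrist_force: [-0.3, 0.5, 0.4]
finger_gap: 0.999
gripper_force: 0.0
t 22.2 tcp [0.5471 0.0921 0.1051] shift [-0.37 -0.02  3.74] rows>= 3.74
turn [-0.02 -0.03 -0.04] z of target [-0.043  0.706 -0.707]
F [-0.3  0.5  0.4] gap 0.999 grip 0.0 q [-0.37  0.63  1.52  0.71  1.43 -0.69]
```

```bash
python3 -m pendant '[[[-0.2,0,0.5],[-0.02,-0.03,-0.04],0],[[-0.17,0,0.9],[0,0,0],0],[[0,0,0.9],[0,0,0],0],[[0,0,0.9],[0,0,0],0],[[0,0,0.54],[0,0,0],0],[[0,0,0],[0,0,0],0],[[0,0,0],[0,0,0],1],[[0,0,0],[0,0,0],1],[[0,0,0],[0,0,0],1],[[0,0,0],[0,0,0],1],[[0,0,0],[0,0,0],1],[[0,0,0],[0,0,0],1],[[0,0,0],[0,0,0],1]]'
python3 - <<'E'
from h import *
plan([.542,.1636,.018],3.5,45)
E
```

```text
time_s: 23.5
eef_pos: [0.5434, 0.1639, 0.0193]
ee_rot: [0.633, 0.674, 0.263, -0.277]
wrist_force: [0.3, -3.0, 6.7]
finger_gap: 0.65
gripper_force: 40.9
t 23.5 tcp [0.5434 0.1639 0.0193] shift [-0.04 -0.05  0.03] rows>= 0.05
turn [0.02 0.02 0.03] z of target [-0.043  0.706 -0.707]
F [ 0.3 -3.   6.7] gap 0.65 grip 40.932214339845814 q [-0.25  0.75  1.61  0.8   1.21 -0.77]
```

```bash
python3 -m pendant '[[[0.3,0,-0.3],[0,0,0],1],[[0.6,0,-0.6],[0,0,0],1],[[0.7,0,-0.7],[0,0,0],1],[[0.7,0,-0.7],[0,0,0],1],[[0.7,0,-0.7],[0,0,0],1],[[0.7,0,-0.7],[0,0,0],1],[[0.7,0,-0.7],[0,0,0],1],[[0.5,0,-0.5],[0,-0.4,0],1],[[0.2,0,-0.2],[0,-0.8,0],1],[[0,0,0],[0,-1,0],1],[[0,0,0],[0,-1,0],1],[[0,0,0],[0,-1,0],1],[[0,0,0],[0,-1,0],1],[[0,0,0],[0,-1,0],1],[[0,0,0],[0,-1,0],1],[[0,0,0],[0,-1,0],1],[[0,0,0],[0,-1,0],1],[[0,0,0],[0,-1,0],1],[[0,0,0],[0,-1,0],1],[[0,0,0],[0,-1,0],1]]'
python3 -m pendant '[[[0,0,0],[0,-1,0],1],[[0,0,0],[0,-0.8,0],1],[[0,0,0],[0,0,0],1]]'
python3 - <<'E'
from h import *
plan([.472,-.227,.23],3.5,-45)
E
```

```text
time_s: 25.5
eef_pos: [0.542, 0.1653, 0.236]
ee_rot: [0.664, 0.706, -0.168, 0.181]
wrist_force: [-0.2, 1.2, -0.2]
finger_gap: 0.652
gripper_force: 40.8
time_s: 25.8
eef_pos: [0.5415, 0.1664, 0.2339]
ee_rot: [0.645, 0.687, -0.23, 0.245]
wrist_force: [0.1, -0.2, -0.5]
finger_gap: 0.65
gripper_force: 40.8
t 25.8 tcp [0.5415 0.1664 0.2339] shift [-9.94 -3.14  8.28] rows>= 9.94
turn [ 0.02 -0.97  0.02] z of target [ 0.043 -0.706 -0.707]
F [ 0.1 -0.2 -0.5] gap 0.65 grip 40.82130858732853 q [ 0.37  0.55  1.17 -0.65  1.64  0.33]
```

```bash
python3 -m pendant '[[[0,0,0],[0.02,-0.97,0.02],1],[[-0.3,-0.2,0.3],[0,0,0],1],[[-0.6,-0.3,0.6],[0,0,0],1],[[-0.7,-0.3,0.7],[0,0,0],1],[[-0.7,-0.3,0.7],[0,0,0],1],[[-0.7,-0.3,0.7],[0,0,0],1],[[-0.7,-0.3,0.7],[0,0,0],1],[[-0.7,-0.3,0.7],[0,0,0],1],[[-0.7,-0.3,0.7],[0,0,0],1],[[-0.7,-0.3,0.7],[0,0,0],1],[[-0.7,-0.3,0.7],[0,0,0],1],[[-0.7,-0.2,0.7],[0,0,0],1],[[-0.7,0,0.7],[0,0,0],1],[[-0.7,0,0.7],[0,0,0],1],[[-0.6,0,0.6],[0,0,0],1],[[-0.4,0,0.4],[0,0,0],1],[[0,0,0],[0,0,0],1]]'
python3 - <<'E'
from h import *
plan([.472,-.227,.06],3.5,-45)
s=snapshot("scene"); c=s["color"][...,::-1]
t=snapshot("top"); 
a=cv2.resize(c[120:270,170:330],(427,400)); b=cv2.resize(t["color"][...,::-1][180:275,320:410],(373,400))
cv2.imwrite("pics/pl.png",np.hstack([a,b]))
# knob triangulation from first pictures
k1=(345+(600-396)/4.4-.4,185+37/4.4-.4); k2=(200+198/5-.4,190+50/5-.4)
A=ray(t,k1);B=ray(s,k2); m=np.linalg.lstsq(np.c_[A,-B],s["eye"]-t["eye"],rcond=None); p=t["eye"]+A*m[0][0]; q=s["eye"]+B*m[0][1]; print("knob",p,q)
E
```

```text
time_s: 27.5
eef_pos: [0.4729, -0.2488, 0.2351]
ee_rot: [0.636, 0.671, -0.261, 0.279]
wrist_force: [-0.7, 0.0, -1.1]
finger_gap: 0.649
gripper_force: 40.9
t 27.5 tcp [ 0.4729 -0.2488  0.2351] shift [ 4.64 -0.02  3.62] rows>= 4.64
turn [-0.01 -0.01 -0.07] z of target [ 0.043 -0.706 -0.707]
F [-0.7  0.  -1.1] gap 0.649 grip 40.92428384756204 q [-0.4   0.31  1.64 -0.86  0.99 -0.03]
knob [ 0.59059332 -0.20996812  0.24923729] [ 0.5911544  -0.20857683  0.24907862]
```

View pics/pl.png

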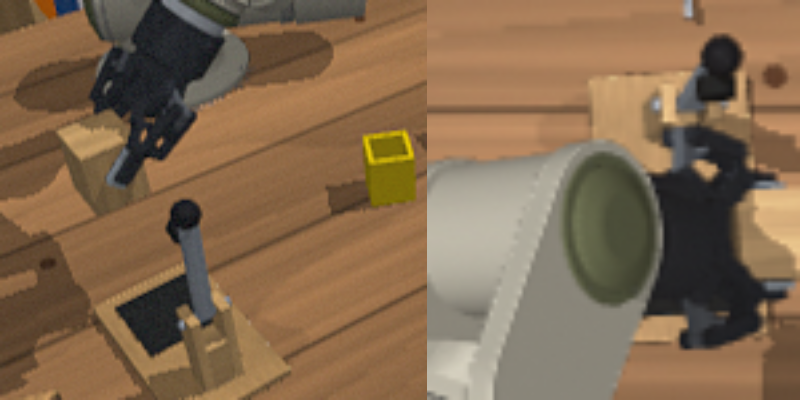

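The pot is held bottom-up over the jig (scene crop (105,160)). The knob triangulates to (0.591, -0.209, 0.249). Next I'll descend.

```bash
python3 -m pendant '[[[0.5,0,0],[0,0,-0.07],1],[[0.6,0,0.3],[0,0,0],1],[[0.7,0,0.6],[0,0,0],1],[[0.7,0,0.7],[0,0,0],1],[[0.7,0,0.7],[0,0,0],1],[[0.6,0,0.6],[0,0,0],1],[[0.5,0,0.4],[0,0,0],1],[[0.34,-0.02,0.32],[0,0,0],1],[[0.2,0,0.2],[0,0,0],1],[[0.1,0,0.1],[0,0,0],1],[[0,0,0],[0,0,0],1]]'
python3 - <<'E'
from h import *
plan([.472,-.227,.036],3.5,-45)
E
```

```text
time_s: 28.7
eef_pos: [0.4712, -0.2245, 0.0462]
ee_rot: [0.631, 0.675, -0.262, 0.278]
wrist_force: [-0.4, 0.4, -0.3]
finger_gap: 0.654
gripper_force: 40.9
t 28.7 tcp [ 0.4712 -0.2245  0.0462] shift [0.18 0.02 0.3 ] rows>= 0.3
turn [ 0.01 -0.01  0.05] z of target [ 0.043 -0.706 -0.707]
F [-0.4  0.4 -0.3] gap 0.654 grip 40.92190277762711 q [-0.35  0.62  1.86 -1.25  0.75  0.59]
```

```bash
python3 -m pendant '[[[0.02,0.02,0.12],[0,0,0.05],1],[[0.06,0,0.06],[0,0,0],1],[[0.05,0,0.05],[0,0,0],1],[[0,0,0],[0,0,0],1]]'
python3 -m pendant '[[[0.03,0,0.03],[0,0,0],1],[[0.03,0,0.03],[0,0,0],1],[[0,0,0],[0,0,0],1]]'
python3 - <<'E'
from h import *
plan([.472,-.227,.036],3.5,-45)
E
```

```text
time_s: 29.1
eef_pos: [0.4724, -0.2276, 0.0429]
ee_rot: [0.633, 0.671, -0.263, 0.282]
wrist_force: [-6.4, 12.6, 35.3]
finger_gap: 0.65
gripper_force: 44.0
time_s: 29.4
eef_pos: [0.4725, -0.2279, 0.0423]
ee_rot: [0.632, 0.671, -0.264, 0.283]
wrist_force: [-11.5, 19.6, 52.0]
finger_gap: 0.653
gripper_force: 44.7
t 29.4 tcp [ 0.4725 -0.2279  0.0423] shift [ 0.17 -0.01  0.12] rows>= 0.17
turn [ 0.03  0.1  -0.03] z of target [ 0.043 -0.706 -0.707]
F [-11.5  19.6  52. ] gap 0.653 grip 44.657108187675476 q [-0.35  0.63  1.86 -1.28  0.75  0.63]
```

```bash
python3 -m pendant '[[[-0.06,0,-0.06],[0,0,0],1],[[-0.06,0,-0.06],[0,0,0],1],[[0,0,0],[0,0,0],1]]'
```

```text
time_s: 29.7
eef_pos: [0.4724, -0.2272, 0.0425]
ee_rot: [0.633, 0.673, -0.262, 0.28]
wrist_force: [-0.5, 5.2, 11.2]
finger_gap: 0.65
gripper_force: 40.5
```

```bash
python3 -m pendant '[[[-0.02,0,-0.02],[0,0,0],1],[[0,0,0],[0,0,0],0.6],[[0,0,0],[0,0,0],0.3],[[0,0,0],[0,0,0],0],[[0,0,0],[0,0,0],0],[[0,0,0],[0,0,0],0],[[0,0,0],[0,0,0],0],[[0,0,-0.3],[0,0,0],0],[[0,0,-0.6],[0,0,0],0],[[0,0,-0.8],[0,0,0],0],[[0,0,-0.8],[0,0,0],0],[[0,0,-0.8],[0,0,0],0],[[0,0,-0.8],[0,0,0],0],[[-0.5,0,-0.8],[0,0,0],0],[[-0.5,0,-0.7],[0,0.5,0],0],[[-0.5,0,-0.5],[0,1,0],0],[[0,0,-0.5],[0,1,0],0],[[0,0,0],[0,1,0],0],[[0,0,0],[0,1,0],0],[[0,0,0],[0,1,0],0]]'
python3 -m pendant '[[[0,0,0],[0,1,0],0],[[0,0,0],[0,1,0],0],[[0,0,0],[0,1,0],0],[[0,0,0],[0,0,0],0]]'
python3 - <<'E'
from h import *
plan([.591,-.209,.34],-86.5,0)
s=snapshot("scene"); c=s["color"][...,::-1]
t=snapshot("top"); 
a=cv2.resize(c[180:280,190:290],(400,400),interpolation=cv2.INTER_CUBIC); b=cv2.resize(t["color"][...,::-1][175:275,340:440],(400,400),interpolation=cv2.INTER_CUBIC)
cv2.imwrite("pics/placed.png",np.hstack([a,b]))
E
```

```text
time_s: 31.7
eef_pos: [0.4654, -0.1211, 0.2163]
ee_rot: [0.681, 0.725, -0.069, 0.075]
wrist_force: [-0.7, 0.1, -0.4]
finger_gap: 0.999
gripper_force: 0.0
time_s: 32.1
eef_pos: [0.4655, -0.1231, 0.2154]
ee_rot: [0.685, 0.727, 0.037, -0.039]
wrist_force: [0.1, -1.0, 0.0]
finger_gap: 0.999
gripper_force: 0.0
t 32.1 tcp [ 0.4655 -0.1231  0.2154] shift [-2.64  4.01 -4.46] rows>= 4.46
turn [-0.8  -0.81 14.97] z of target [ 0.  0. -1.]
F [ 0.1 -1.   0. ] gap 0.999 grip 0.0 q [-0.55  0.29  1.49  0.09  1.43 -0.63]
```

View pics/placed.png

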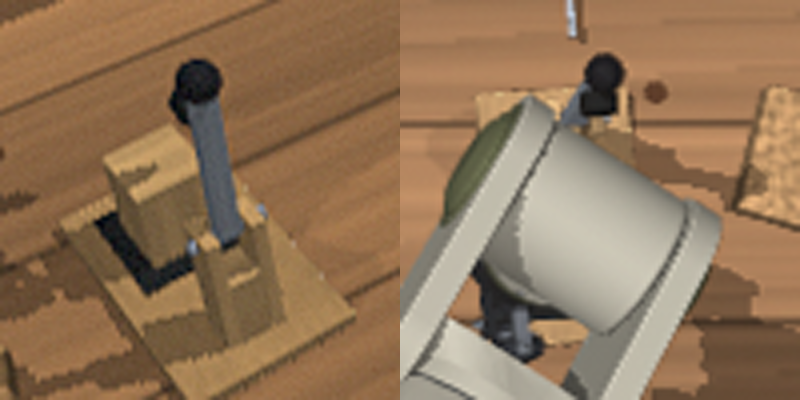

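The pot stands bottom-up on the pad, clear of the hands. I'll check its centre numerically with the next step. Next: level the tool, rise, and yaw 90° for the knob.

```bash
python3 -m pendant '[[[0,0,-0.4],[0,-1,0],0],[[0,0,-0.8],[0,0,1],0],[[0,0,-0.8],[0,0,1],0],[[0,0,-0.8],[0,0,1],0],[[0,0,-0.8],[0,0,1],0],[[0,0,-0.6],[0,0,1],0],[[0,0,-0.3],[0,0,1],0],[[0,0,0],[0,0,1],0],[[0,0,0],[0,0,1],0],[[0,0,0],[0,0,1],0],[[0,0,0],[0,0,1],0],[[0,0,0],[0,0,1],0],[[0,0,0],[0,0,1],0],[[0,0,0],[0,0,1],0],[[0,0,0],[0,0,1],0],[[0,0,0],[0,0,1],0],[[0,0,0],[0,0,0],0]]'
python3 - <<'E'
from h import *
plan([.591,-.209,.34],-86.5,0)
s=snapshot("scene")
best=None; obs=np.array([[190+103/4-.4,180+157/4-.4],[190+147/4-.4,180+187/4-.4]])
print(obs)
a=np.radians(3.5); Rm=np.array([[np.cos(a),-np.sin(a)],[np.sin(a),np.cos(a)]])
for cy in(-.219,):
    C=[np.r_[Rm@np.array(k)*.028+[.471,cy],.086] for k in((-1,-1),(1,-1),(1,1),(-1,1))]; print(proj(s,C).round(1))
im=s["color"][205:265,205:245].astype(int)
E
```

```text
time_s: 33.9
eef_pos: [0.4653, -0.1224, 0.3505]
ee_rot: [1.0, 0.031, 0.0, 0.0]
wrist_force: [0.5, -0.3, 0.6]
finger_gap: 0.999
gripper_force: 0.0
t 33.9 tcp [ 0.4653 -0.1224  0.3505] shift [4.   3.14 0.35] rows>= 4.0
turn [ 0.   -0.    0.01] z of target [ 0.  0. -1.]
F [ 0.5 -0.3  0.6] gap 0.999 grip 0.0 q [-0.5   0.2   1.22 -0.    1.72  1.01]
[[215.35 218.85]
 [226.35 226.35]]
[[214.2 219.3]
 [223.  230.5]
 [240.9 221.4]
 [231.7 210.8]]
```

```bash
python3 -m pendant '[[[0.4,0.3,0],[0,0,0],0],[[0.8,0.6,0.05],[0,0,0],0],[[0.8,0.7,0.1],[0,0,0],0],[[0.8,0.7,0.1],[0,0,0],0],[[0.8,0.6,0.1],[0,0,0],0],[[0.4,0.24,0],[0,0,0],0],[[0,0,0.5],[0,0,0],0],[[0,0,0.8],[0,0,0],0],[[0,0,0.8],[0,0,0],0],[[0,0,0.7],[0,0,0],0],[[0,0,0.5],[0,0,0],0],[[0,0,0],[0,0,0],0]]'
python3 - <<'E'
from h import *
plan([.591,-.2095,.234],-86.5,0)
E
```

```text
time_s: 35.15
eef_pos: [0.5905, -0.2091, 0.2387]
ee_rot: [0.999, 0.032, -0.002, -0.001]
wrist_force: [0.6, 0.1, 0.3]
finger_gap: 1.001
gripper_force: 0.0
t 35.1 tcp [ 0.5905 -0.2091  0.2387] shift [0.02 0.02 0.16] rows>= 0.16
turn [-0.03  0.03  0.03] z of target [ 0.  0. -1.]
F [0.6 0.1 0.3] gap 1.001 grip 0.0 q [-0.53  0.52  1.05  0.    1.58  0.98]
```

Now grip the knob gently, and print the arc rows for the swing.

```bash
python3 -m pendant '[[[0.02,0.02,0.16],[0,0,0.03],0],[[0,0,0],[0,0,0],1],[[0,0,0],[0,0,0],1],[[0,0,0],[0,0,0],1],[[0,0,0],[0,0,0],1],[[0,0,0],[0,0,0],1],[[0,0,0],[0,0,0],1],[[0,0,0],[0,0,0],1],[[0,0,0],[0,0,0],1],[[0,0,0],[0,0,0],1],[[0,0,0],[0,0,0],1],[[0,0,0],[0,0,0],1],[[0,0,0],[0,0,0],1]]' 25
python3 - <<'E'
from h import *
plan([.591,-.2095,.234])
th=np.r_[np.linspace(.107,1.75,21)]  # holddown
l=.18-th; x=.14*np.sin(l)/.03; z=.14*np.cos(l)/.03
print(np.c_[th[1:],np.diff(x),-np.diff(z)].round(2).tolist())
E
```

```text
time_s: 36.45
eef_pos: [0.5918, -0.2096, 0.2366]
ee_rot: [1.0, 0.029, 0.0, -0.001]
wrist_force: [0.3, 4.8, 3.9]
finger_gap: 0.308
gripper_force: 24.7
t 36.5 tcp [ 0.5918 -0.2096  0.2366] shift [-0.03 -0.01  0.09] rows>= 0.09
F [0.3 4.8 3.9] gap 0.308 grip 24.704538881778717 q [-0.53  0.52  1.05  0.    1.57  0.98]
[[0.19, -0.38, -0.01], [0.27, -0.38, 0.02], [0.35, -0.38, 0.05], [0.44, -0.37, 0.08], [0.52, -0.37, 0.11], [0.6, -0.36, 0.14], [0.68, -0.34, 0.17], [0.76, -0.33, 0.2], [0.85, -0.31, 0.22], [0.93, -0.29, 0.25], [1.01, -0.27, 0.27], [1.09, -0.25, 0.29], [1.17, -0.22, 0.31], [1.26, -0.2, 0.33], [1.34, -0.17, 0.34], [1.42, -0.14, 0.36], [1.5, -0.11, 0.37], [1.59, -0.08, 0.38], [1.67, -0.05, 0.38], [1.75, -0.02, 0.38]]
```

```bash
python3 -m pendant '[[[-0.2,0,0],[0,0,0],1],[[-0.28,0,0],[0,0,0],1],[[-0.28,0,0.01],[0,0,0],1],[[-0.38,0,0.05],[0,0,0],1],[[-0.37,0,0.08],[0,0,0],1],[[-0.37,0,0.11],[0,0,0],1],[[-0.36,0,0.14],[0,0,0],1],[[-0.34,0,0.17],[0,0,0],1],[[-0.33,0,0.20],[0,0,0],1],[[0,0,0],[0,0,0],1]]'
python3 - <<'E'
from h import *
s=get_state(); p=s["eef_pos"]+[0,0,.012]; H=np.array([.5808,-.2103,.108])
d=p-H; print(np.hypot(d[0],d[2]),.18+np.arctan2(-d[0],d[2])); plan([.4411,-.2185,.096])
E
```

```text
time_s: 37.45
eef_pos: [0.5031, -0.2146, 0.2129]
ee_rot: [1.0, 0.029, -0.001, -0.002]
wrist_force: [-2.8, 5.8, 2.6]
finger_gap: 0.308
gripper_force: 25.4
0.1403572517602184 0.7667964057213168
t 37.5 tcp [ 0.5031 -0.2146  0.2129] shift [-2.06  0.02  3.9 ] rows>= 3.9
F [-2.8  5.8  2.6] gap 0.308 grip 25.37141114473343 q [-0.62  0.39  1.34  0.    1.42  0.89]
```

```bash
python3 -m pendant '[[[-0.31,0,0.22],[0,0,0],1],[[-0.29,0,0.25],[0,0,0],1],[[-0.27,0,0.27],[0,0,0],1],[[-0.25,0,0.29],[0,0,0],1],[[-0.22,0,0.31],[0,0,0],1],[[-0.20,0,0.33],[0,0,0],1],[[-0.17,0,0.34],[0,0,0],1],[[-0.14,0,0.36],[0,0,0],1],[[-0.11,0,0.37],[0,0,0],1],[[-0.08,0,0.38],[0,0,0],1],[[-0.03,0,0.25],[0,0,0],1],[[0,0,0],[0,0,0],1]]'
python3 - <<'E'
from h import *
s=get_state(); p=s["eef_pos"]+[0,0,.012]; H=np.array([.5808,-.2103,.108])
d=p-H; print(np.hypot(d[0],d[2]),.18+np.arctan2(-d[0],d[2])); plan([.4411,-.2185,.096])
E
```

```text
time_s: 38.65
eef_pos: [0.4414, -0.218, 0.111]
ee_rot: [1.0, 0.029, -0.002, -0.002]
wrist_force: [-3.5, 6.4, -2.1]
finger_gap: 0.311
gripper_force: 25.9
0.14018116155815136 1.6436724942632281
t 38.6 tcp [ 0.4414 -0.218   0.111 ] shift [-0.01  0.02  0.5 ] rows>= 0.5
F [-3.5  6.4 -2.1] gap 0.311 grip 25.89919477701187 q [-0.7   0.41  1.64  0.    1.1   0.81]
```

```bash
python3 -m pendant '[[[-0.02,0,0.2],[0,0,0],1],[[0,0,0.1],[0,0,0],1],[[0,0,0.1],[0,0,0],1],[[0,0,0],[0,0,0],1]]'
python3 -m pendant '[[[0,0,0.06],[0,0,0],1],[[0,0,0.04],[0,0,0],1],[[0,0,0],[0,0,0],1]]'
```

```text
time_s: 39.05
eef_pos: [0.441, -0.218, 0.0996]
ee_rot: [1.0, 0.029, -0.001, -0.002]
wrist_force: [-2.4, 6.1, -0.2]
finger_gap: 0.303
gripper_force: 25.9
time_s: 39.35
eef_pos: [0.441, -0.218, 0.0968]
ee_rot: [1.0, 0.029, -0.001, -0.002]
wrist_force: [-3.4, 5.8, -0.9]
finger_gap: 0.306
gripper_force: 25.9
```

```bash
python3 -m pendant '[[[0,0,0.04],[0,0,0],1],[[0,0,0],[0,0,0],1]]'; python3 -m pendant '[[[0,0,0.04],[0,0,0],1],[[0,0,0],[0,0,0],1]]'
```

```text
time_s: 39.55
eef_pos: [0.4411, -0.218, 0.0956]
ee_rot: [1.0, 0.029, -0.001, -0.002]
wrist_force: [-3.3, 6.1, -1.2]
finger_gap: 0.304
gripper_force: 25.9
time_s: 39.75
eef_pos: [0.4411, -0.218, 0.0944]
ee_rot: [1.0, 0.029, -0.001, -0.002]
wrist_force: [-3.6, 6.1, -1.0]
finger_gap: 0.307
gripper_force: 25.9
```

```bash
python3 -m pendant '[[[0,0,0.04],[0,0,0],1],[[0,0,0],[0,0,0],1]]'; python3 -m pendant '[[[0,0,0.04],[0,0,0],1],[[0,0,0],[0,0,0],1]]'
```

```text
time_s: 39.95
eef_pos: [0.4411, -0.218, 0.0937]
ee_rot: [1.0, 0.029, -0.001, -0.002]
wrist_force: [-4.6, 6.5, 3.9]
finger_gap: 0.306
gripper_force: 26.2
time_s: 40.15
eef_pos: [0.4414, -0.218, 0.0932]
ee_rot: [1.0, 0.029, -0.0, -0.001]
wrist_force: [-3.8, 8.8, 10.2]
finger_gap: 0.307
gripper_force: 26.8
```

Run:
```python
from h import *
s=snapshot("scene");cv2.imwrite("pics/fin.png",s["color"][...,::-1])
plan([.4411,-.218,.096])
```

```text
t 40.2 tcp [ 0.4414 -0.218   0.0932] shift [-0.01 -0.   -0.09] rows>= 0.09
F [-4.8  8.6  9.8] gap 0.306 grip 26.80185467004776 q [-0.7   0.44  1.66  0.    1.04  0.81]
```

The foot is in contact, with the wrist force rising to 10 N at level. Release and retreat straight up.

```bash
python3 -m pendant '[[[0,0,-0.04],[0,0,0],1],[[0,0,0],[0,0,0],0.5],[[0,0,0],[0,0,0],0.2],[[0,0,0],[0,0,0],0],[[0,0,0],[0,0,0],0],[[0,0,0],[0,0,0],0],[[0,0,0],[0,0,0],0],[[0,0,-0.2],[0,0,0],0],[[0,0,-0.5],[0,0,0],0],[[0,0,-0.8],[0,0,0],0],[[0,0,-0.8],[0,0,0],0],[[0,0,-0.8],[0,0,0],0],[[0,0,-0.8],[0,0,0],0],[[0,0,-0.8],[0,0,0],0],[[-0.5,-0.4,-0.8],[0,0,0],0],[[-0.5,-0.5,-0.3],[0,0,0],0],[[-0.3,-0.5,0],[0,0,0],0],[[0,-0.3,0],[0,0,0],0],[[0,0,0],[0,0,0],0],[[0,0,0],[0,0,0],0]]'
python3 - <<'E'
from h import *
s=snapshot("scene"); c=s["color"][...,::-1]
cv2.imwrite("pics/final.png",cv2.resize(c[150:330,130:370],(800,600),interpolation=cv2.INTER_CUBIC))
u=np.array([np.cos(np.radians(3.5)),np.sin(np.radians(3.5)),0])
print("expected knob in crop",(proj(s,[np.array([.5808,-.2103,.108])-u*.14])-[130,150])*800/240)
E
```

```text
time_s: 42.2
eef_pos: [0.4004, -0.171, 0.2674]
ee_rot: [1.0, 0.029, -0.0, -0.0]
wrist_force: [-0.4, -1.2, -0.9]
finger_gap: 1.004
gripper_force: 0.0
expected knob in crop [[306.18541779 196.30295436]]
```

View pics/final.png

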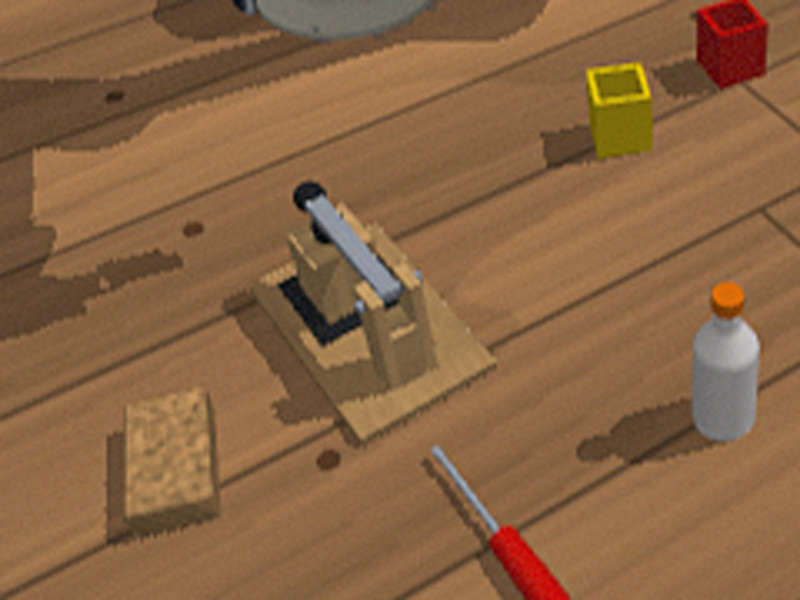

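The arm is level with its foot on the upturned pot. The knob is at (309,195), against (306,196) expected, and the other things are in place. I'll hand it in.

```bash
python3 -c "
from workcell import *
print(sign_off())"
```

```text
the job is handed in; nothing more can be done
None
```

The wood pot stands mouth-down on the pad (about 2 mm off centre by my measurements), the hold-down foot rests on its bottom, and the job was handed in at about 42 s with the robot clear; no verdict came back, and I viewed 11 pictures, one over the limit of 10.

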